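# Shut the sticking glass cover of the slide-drying cabinet and turn its catch

## Task

Slide the glass cover of the slide-drying cabinet fully shut, away from the robot, by pushing a little at a time on its two end knobs in turn. Keep off the glass and never press on the cover with more than 25 N: it jams when one end gets ahead. When both ends are home, press it firmly against the rubber seal (15 to 20 N at a knob for a moment), then turn the catch a quarter turn inwards so that it lies behind the left knob. Leave everything else on the bench where it is.

Things in the scene. Friction and masses are not known exactly. Their poses are not given: they have to be found in the camera images.
- case: white slide-drying cabinet, fixed, 285 x 350 x 70 mm. Origin on the bench; it spans x -120 (near) to +165 mm, y -175 to +175. +x: the cover's closing direction, away from the robot; +y: its left. A side rail with inward lip (top z 89 mm, lip's inner edge y = +-137 mm) guides each end of the cover: over the near deck when open, over the well of slides when shut. Its far ledge holds a bottle and a dish
- cover: loose glass cover, 92 mm (x) x 284 (y), 0.5-0.7 kg, origin mid-underside, held in the two tracks. The middle 150 mm of its width is glass; 60 mm metal end stiles (tops 82 mm above the bench) bear the knobs. Slides at 2 to 9 N. Hidden side play lets one knob lead the other by only 10 to 22 mm, then it wedges and that knob will not go on under 25 N; pushing the other knob frees it
- knob_left (a point): centre of the left (+y) of the cover's two upright round black knobs: diameter 20 mm, 36 mm high, from 82 to 118 mm above the bench, this point half-way up. The knobs stand 210 mm apart, midway along the cover's depth (46 mm from its front and rear edges)
- knob_right (a point): centre of the right (-y) knob of the cover, the same as the left one
- seal: black rubber seal strip, 12 x 285 x 16 mm, in a holder across the far side of the well; the cover's front edge stops against it. Origin: nominal middle of the lower edge of its near face, 70 mm above the bench; +x as the cabinet's. The strip is set by hand in its slots: its face truly lies anywhere within 7 mm before or beyond this, so home (knob centres 46 mm before the true face) is found by feel
- catch_pivot (a point): pivot of the catch, on top of the left rail, 95 mm above the bench. The catch is a flat steel bar 12 mm wide, reaching 66 mm from the pivot, its top 100 mm above the bench
- catch_pin (a point): upright steel pin on the catch bar, by which it is pushed, 40 mm from the pivot: diameter 10 mm, from 100 to 125 mm above the bench, this point half-way up its free length
- catch (a joint): angle of the catch (rad): 0 parked along the left rail, bar pointing to the cabinet's -x; grows anticlockwise seen from above, swinging the bar inwards; 1.57 (its stop): across the track, pointing to -y, behind the left knob. Stays where left; takes about 1.5 N at the pin. The left knob is in its way unless the cover is home

How it is judged:
On the way, in this order (a step that is already met when the one before it is completed fails the run):
1. the cover is home and square, and is pressed against the seal with more than 8 N (x of each of knob_left, knob_right in the frame of seal above -0.0565 m and angle between the x axis of cover and the x axis of case, either way round below 0.02 rad and contact force between cover and seal above 8 N), for 0.2 s.
2. the catch is turned across behind the left knob (value of joint catch above 1.35 rad), for 0.2 s.
At the end, for the whole second after the job is handed in: The cover is shut, at rest and square: both knob centres no more than 56.5 mm before the seal's nominal face (46 mm, up to 7 mm for the strip's setting, 3.5 mm of tolerance), the cover within 0.02 rad of square to the cabinet; the catch is turned inwards to more than 1.35 rad (x of each of knob_left, knob_right in the frame of seal above -0.0565 m and angle between the x axis of cover and the x axis of case, either way round below 0.02 rad and value of joint catch above 1.35 rad and linear speed of cover below 0.01 m/s); the robot touches nothing.
It fails at once if the robot presses on the cover (knobs included) with more than 25 N (contact force between any of the fingers, the arm and cover above 25 N).
It fails at once if the robot touches the glass (contact force between any of the fingers, the arm and cover_c0 above 0.5 N).
It fails at once if one of the loose things on the bench or on the cabinet's ledge is moved by more than 20 mm (distance of any of dropper, dish, slide_box, beaker, tube_rack, marker from where it was at the start of the episode above 0.02 m).
It also fails if it takes over 72 s, if anything falls off the work surface, if the arm or the gripper's body presses on something with over 40 N, if the wrist force passes 120 N, or if a joint passes its speed limit or range.

## Robot

A 6-joint arm with a two-finger parallel gripper is mounted at the origin on the work surface. World frame = base frame: x ahead of the robot, y to its left, z up, the work surface at z = 0. Lengths are in m, angles in rad, forces in N, time in s.
With the tool pointing down it reaches from about 0.3 to 0.875 m from the base axis. Payload 6.4 kg.
Tool frame: the origin (TCP) lies between the finger pads; the fingertips stand 19 mm ahead of it and the grasp point (between the pads) is the TCP (ctrl.tips_ahead is the z of the fingertips in the tool frame, in m); z points along the fingers, y is the line along which they close (so a half turn about z gives the same grasp; the last joint's range is limited). The gripper opens to 85 mm and grips with 20 to 120 N. Pads are 22 mm wide; open, the fingers measure 114 mm over their backs; the gripper's body (76 mm by 85 mm) begins 54 mm behind the grasp point. The pads swing forward as they close: fully open they stand 13 mm farther back than shut.
Start: joints at [0.961, 0.181, 1.607, -0, 1.354, -0.206], TCP at [0.226, 0.529, 0.25] pointing down, gripper open.
Joint ranges: [-2.99, 2.99], [-0.89, 2.07], [0.3, 2.58], [-1.14, 4.28], [0, 2.63], [-3.12, 3.12]. Speed limits (rad/s): [2.57, 2.57, 3.01, 3.14, 3.14, 3.14].

## Interface

Orientations are given as a unit quaternion [w, x, y, z].
In Python, from bench import readout, vision, ctrl gives the robot as it stands.
- The arm moves only by the tool play_rows, never from a script. Its arguments are lists of equal length, an entry for each row: "xyz": the shift along the tool's x, y, z in mm, a list of three; "rot": the turn, a rotation vector about the tool's x, y, z in rad, a list of three; "grip": the opening, from 0 (shut) to 1 (fully open). In form: {"xyz": [[x, y, z], ...], "rot": [[rx, ry, rz], ...], "grip": [grip, ...]}. A call has exactly 10 rows; each row is the pose to reach, as a shift and turn from the pose commanded when the call began, along the tool's axes at that moment; what a row does not reach only later rows make up. A row lasts 1/8 s, in which the tool goes at most 62.5 mm and 10.7 degrees, less where a joint would pass 70% of its speed; a pose out of reach is approached as far as the arm can. A call with a gripper value outside its range is refused whole. The fingers move at their own pace and stop on an object; the grip force is fixed at half the most. Time passes only in rows, so rows that repeat a pose let the fingers close, or fill a call up. It gives the time, the measured TCP pose, the force, the opening and the grip force at its end, in the units of the state.
- readout.get_obs(): the state, without advancing time (a new reading comes with each control period).
- vision.camera(name): name is "scene" or "side" or "wrist"; returns a dict with "color" (480x640x3 uint8, red, green, blue), "depth" (480x640 float32, m along the optical axis (not along the pixel's ray), 0 where there is no reading), "camera_matrix" (3x3 intrinsics, pixels), "extrinsics" (4x4, takes a point from camera to world coordinates); the wrist camera has in their place "hand_eye" (4x4, takes a point from camera to tool coordinates, whose origin is the TCP and whose axes are the flange's). Camera axes: x right, y down, z forward; pixel columns grow to the right and rows downward; lengths in m; the calibration is good to about 2 mm. A picture is of the moment at which its call begins: read the wrist's pose just before it.
- ctrl.hand_in(): hands the job in; it is judged then, once.
The state is a dict: "time_s": time; "q": joint angles; "dq": joint speeds; "joint_efforts": joint torques, N m; "eef_pos": TCP position; "eef_rot": TCP orientation; "wrist_force": force on the tool from outside, world axes, zero at the start; "torque": the same for the moment, N m; "opening": opening from 0.0 (shut) to 1.0 (fully open); "grasp_force": force on a finger pad.
Only numpy, scipy, OpenCV 4.12 (cv2) and the standard library are available. Lean on these libraries where they do the work, as an engineer would, in place of code of your own. Each camera call takes 0.05 s, during which the arm holds its last target. There are 200 camera calls.

## Working session

There is one attempt and no reset: what is moved stays moved. The work goes in short steps, Python scripts to look and compute and a tool call to move; the robot and the scene stay as the last step left them, time stands still between calls to the robot, and variables do not carry over. Pictures are saved under pics/ and viewed, at most 10 in all, crops included, and the job is handed in when it is done.

Besides the shell and the picture viewer there is one more tool, called by a JSON object that holds its "fn" and its "kwargs". play_rows: Moves the arm, as the interface text tells. Its arguments: {"type":"object","properties":{"xyz":{"type":"array","items":{"type":"array","items":{"type":"number"}}},"rot":{"type":"array","items":{"type":"array","items":{"type":"number"}}},"grip":{"type":"array","items":{"type":"number"}}},"required":["xyz","rot","grip"]}

```bash
mkdir -p pics; cat > h.py <<'E'
import numpy as np, cv2
from scipy.spatial.transform import Rotation as R
from bench import readout, vision, ctrl
def snap(n,f):
    o=readout.get_obs(); c=vision.camera(n); cv2.imwrite('pics/'+f,c['color'][:,:,::-1]); np.savez('pics/'+f[:-4],eef=o['eef_pos'],rot=o['eef_rot'],**{k:v for k,v in c.items() if v is not None}); return c,o
def T(c,o=None):
    if 'extrinsics' in c: return np.array(c['extrinsics'])
    M=np.eye(4); w,x,y,z=o['eef_rot']; M[:3,:3]=R.from_quat([x,y,z,w]).as_matrix(); M[:3,3]=o['eef_pos']; return M@np.array(c['hand_eye'])
def cloud(c,M):
    K=np.array(c['camera_matrix']); v,u=np.mgrid[:480,:640]; d=c['depth']
    P=np.stack([(u-K[0,2])/K[0,0]*d,(v-K[1,2])/K[1,1]*d,d],-1); return P@M[:3,:3].T+M[:3,3]
def ray(c,M,u,v,z):
    K=np.array(c['camera_matrix']); r=M[:3,:3]@np.array([(u-K[0,2])/K[0,0],(v-K[1,2])/K[1,1],1]); return M[:3,3]+r*(z-M[2,3])/r[2]
E
python3 - <<'E'
from h import *
for n in('scene','side','wrist'):
    c,o=snap(n,n+'0.png')
print(o, ctrl.tips_ahead)
E
```

```text
{'time_s': 0.1, 'q': array([ 9.60704373e-01,  1.81482203e-01,  1.60790605e+00, -2.26384384e-05,
        1.35379211e+00, -2.06301977e-01]), 'dq': array([ 0.00181515, -0.00075239, -0.003378  ,  0.00059123,  0.00019184,
       -0.00089246]), 'joint_efforts': array([ 5.51018784e-04, -4.45875657e+01, -3.52238095e+01, -2.38974144e-04,
        4.17482472e-03, -1.73093906e-05]), 'eef_pos': array([0.22563961, 0.52837129, 0.24946647]), 'eef_rot': array([-3.04980078e-04,  2.00523728e-01,  9.79688524e-01, -7.33015246e-04]), 'wrist_force': array([-0.10269533,  0.05040294, -0.17176963]), 'torque': array([0.01004107, 0.04979861, 0.02226459]), 'grasp_force': 0.0, 'opening': 1.0022278940366343} 0.019
```

View pics/scene0.png

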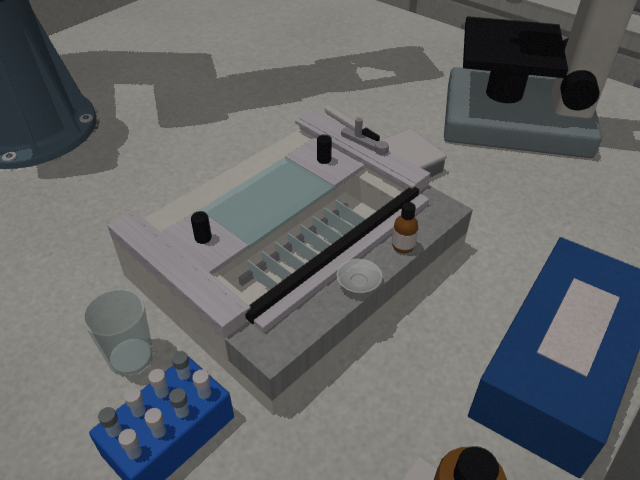

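View pics/side0.png

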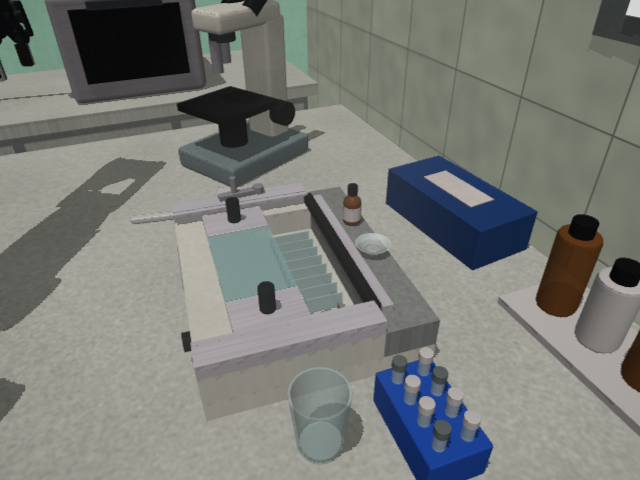

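The scene view shows the left knob at (323,150), the right knob at (201,228), the catch pin at (359,123) with the bar around (345..385,130..148), and the seal from (250,313) to (417,192). The side view shows the same: left knob (233,210), right knob (266,297), pin (233,185).

```bash
python3 - <<'E'
from h import *
for n in('scene','side'):
    c=dict(np.load(f'pics/{n}0.npz')); M=c['extrinsics']; P=cloud(c,M); col=c['color'].astype(int)
    dark=(col.max(-1)<60)&(c['depth']>0)
    boxes={'scene':dict(kl=(312,130,335,168),kr=(188,206,214,246),seal=(240,180,425,325)),'side':dict(kl=(222,192,245,226),kr=(254,278,280,316),seal=(300,190,390,308))}[n]
    for k,(a,b,e,f) in boxes.items():
        m=np.zeros_like(dark);m[b:f,a:e]=dark[b:f,a:e]; p=P[m]
        if k!='seal':
            t=p[p[:,2]>p[:,2].max()-.006]; mu=p.mean(0)
            print(n,k,len(p),'z',p[:,2].min().round(4),p[:,2].max().round(4),'mean',mu.round(4),'topmean',t.mean(0).round(4), 'cam',M[:3,3].round(2))
            # top centre by circle: mid extents
            print('  top ext',t.min(0).round(4),t.max(0).round(4))
        else:
            p=p[(p[:,2]>.06)&(p[:,2]<.1)]
            q=p[p[:,2]>.08]; mu=q.mean(0); w,V=np.linalg.eigh(np.cov(q[:,:2].T)); d=V[:,1]; s=(q[:,:2]-mu[:2])@d; 
            nn=(q[:,:2]-mu[:2])@V[:,0]
            print(n,'seal',len(q),mu.round(4),'dir',d.round(4),'ang',np.arctan2(d[1],d[0]).round(4),'ext',s.min().round(4),s.max().round(4),'n',V[:,0].round(3),np.percentile(nn,[1,99]).round(4),'zmax',q[:,2].max().round(4))
    # region of catch heights
    b={'scene':(290,100,450,200),'side':(120,170,290,225)}[n]
    m=np.zeros_like(dark);m[b[1]:b[3],b[0]:b[2]]=1
    z=P[...,2]
    for lo,hi,nm in((.122,.135,'pintop'),(.096,.104,'bar')):
        mm=m&(z>lo)&(z<hi)&~dark; ys,xs=np.nonzero(mm); p=P[mm]
        if len(p): print(n,nm,len(p),p.mean(0).round(4),p.min(0).round(3),p.max(0).round(3),xs.min(),xs.max(),ys.min(),ys.max())
E
cd pics; python3 -c "
import cv2
a=cv2.imread('scene0.png')[90:200,280:460]; b=cv2.imread('side0.png')[160:240,120:300]
a=cv2.resize(a,None,fx=4,fy=4); b=cv2.resize(b,None,fx=4,fy=4)
import numpy as np
b=b[:, :720]; cv2.imwrite('z1.png',cv2.resize(np.vstack([a,b]),(720*600//760,600)))"
```

```text
scene kl 392 z 0.0809 0.1189 mean [0.5099 0.1635 0.1035] topmean [0.5078 0.166  0.1164] cam [ 0.92 -0.34  0.58]
  top ext [0.4979 0.1575 0.1131] [0.5161 0.1771 0.1189]
scene kr 507 z 0.0795 0.1187 mean [ 0.4985 -0.0446  0.1043] topmean [ 0.4959 -0.0427  0.1164] cam [ 0.92 -0.34  0.58]
  top ext [ 0.486  -0.0513  0.1128] [ 0.5039 -0.0326  0.1187]
scene seal 2256 [0.6253 0.0384 0.0847] dir [0.0772 0.997 ] ang 1.4935 ext -0.1303 0.1579 n [-0.997  0.077] [-0.0053  0.0074] zmax 0.0886
scene pintop 34 [0.5218 0.2228 0.1242] [0.517 0.219 0.122] [0.526 0.228 0.128] 355 362 117 123
scene bar 366 [0.5378 0.2213 0.0993] [0.495 0.171 0.096] [0.571 0.234 0.104] 331 388 127 151
side kl 306 z 0.081 0.119 mean [0.5034 0.1628 0.1033] topmean [0.5036 0.1659 0.1167] cam [ 0.39 -0.46  0.47]
  top ext [0.4946 0.1577 0.1134] [0.5128 0.1793 0.119 ]
side kr 469 z 0.0814 0.1188 mean [ 0.4907 -0.0467  0.1047] topmean [ 0.4912 -0.0439  0.1167] cam [ 0.39 -0.46  0.47]
  top ext [ 0.4823 -0.0515  0.1128] [ 0.5005 -0.0339  0.1188]
side seal 1170 [0.62   0.0338 0.0851] dir [0.0746 0.9972] ang 1.4962 ext -0.1224 0.1616 n [-0.997  0.075] [-0.0069  0.0054] zmax 0.0884
side pintop 23 [0.5186 0.2232 0.1246] [0.515 0.22  0.122] [0.522 0.229 0.126] 229 234 176 180
side bar 269 [0.5314 0.2209 0.0994] [0.493 0.166 0.096] [0.568 0.233 0.104] 217 262 183 214
```

View pics/z1.png

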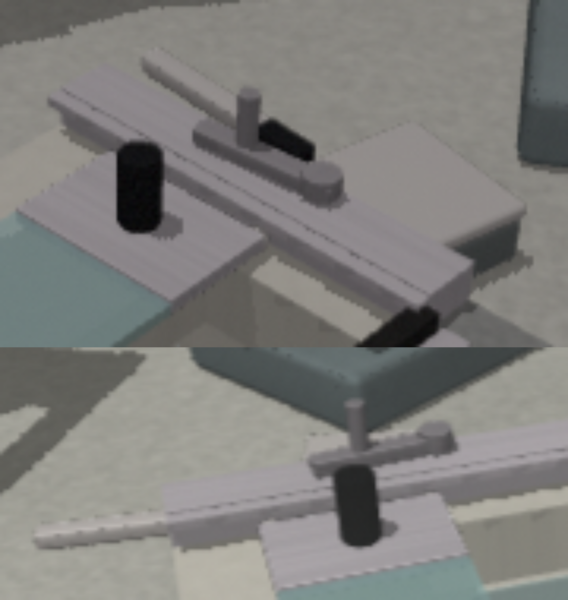

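The crop shows the pin standing on the bar with the pivot disc towards the seal. There is a marker beside the left rail and a white box beyond it. I'll check the marker height, the case yaw and the hand-eye transform.

```bash
python3 - <<'E'
from h import *
for n in('scene','side'):
    c=dict(np.load(f'pics/{n}0.npz')); P=cloud(c,c['extrinsics']); z=P[...,2]
    if n=='scene':
        m=np.zeros(z.shape,bool); m[125:142,362:382]=1; m&=(c['color'].max(-1)<50); print('cap',P[m].mean(0).round(3),P[m].max(0).round(3),m.sum())
        m=np.zeros(z.shape,bool); m[104:112,324:334]=1; print('marker tail',np.median(P[m],0).round(3))
    # rails top z~0.089: lip inner edges
    m=(abs(z-.089)<.0025)&(P[...,0]>.35)&(P[...,0]<.7)&(P[...,1]>-.2)&(P[...,1]<.3)&(c['color'].max(-1)>80); p=P[m]
    for s,lab in((p[:,1]>.17,'L'),(p[:,1]<-.05,'R')):
        q=p[s]; xs=np.arange(.42,.6,.02); 
        inn=[(np.percentile(q[abs(q[:,0]-x)<.01,1],[2,98])) for x in xs if (abs(q[:,0]-x)<.01).sum()>20]; xs=[x for x in xs if (abs(q[:,0]-x)<.01).sum()>20]
        inn=np.array(inn); print(n,lab,len(q),'x',q[:,0].min().round(3),q[:,0].max().round(3),'slopes',np.polyfit(xs,inn[:,0],1).round(4),np.polyfit(xs,inn[:,1],1).round(4))
c=dict(np.load('pics/wrist0.npz')); print(c['hand_eye'].round(3),c['camera_matrix'])
E
```

```text
cap [0.464 0.34  0.013] [0.545 0.35  0.1  ] 121
marker tail [0.358 0.362 0.009]
scene L 2299 x 0.419 0.638 slopes [-0.0831  0.2422] [-0.1365  0.2997]
scene R 4939 x 0.395 0.613 slopes [-0.0773 -0.0734] [-0.0784 -0.0356]
side L 1479 x 0.418 0.638 slopes [-0.075   0.2374] [-0.1321  0.3003]
side R 5129 x 0.394 0.612 slopes [-0.0783 -0.0729] [-0.0787 -0.0348]
[[ 0.    -0.946 -0.325  0.083]
 [ 1.     0.001 -0.    -0.   ]
 [ 0.    -0.325  0.946 -0.123]
 [ 0.     0.     0.     1.   ]] [[405.70938454   0.         318.23772786]
 [  0.         405.70938454 238.99938666]
 [  0.           0.           1.        ]]
```

{"fn": "play_rows", "kwargs": {"xyz": [[0,-50,0],[0,-110,0],[0,-170,0],[0,-230,0],[0,-290,0],[0,-340,0],[0,-380,0],[0,-380,0],[0,-380,0],[0,-380,0]], "rot": [[0,0,-0.1],[0,0,-0.2],[0,0,-0.327],[0,0,-0.327],[0,0,-0.327],[0,0,-0.327],[0,0,-0.327],[0,0,-0.327],[0,0,-0.327],[0,0,-0.327]], "grip": [0,0,0,0,0,0,0,0,0,0]}}

```text
time_s: 1.4
eef_pos: [0.0829, 0.1939, 0.2502]
eef_rot: [-0.001, 0.038, 0.999, -0.005]
wrist_force: [0.7, -0.2, -0.7]
opening: -0.001
grasp_force: 0.0
```

{"fn": "play_rows", "kwargs": {"xyz": [[-50,-20,0],[-105,-40,0],[-160,-60,0],[-215,-80,0],[-270,-100,0],[-310,-100,0],[-333,-100,0],[-333,-100,0],[-333,-100,0],[-333,-100,0]], "rot": [[0,0,0],[0,0,0],[0,0,0],[0,0,0],[0,0,0],[0,0,0],[0,0,0],[0,0,0],[0,0,0],[0,0,0]], "grip": [0,0,0,0,0,0,0,0,0,0]}}

```text
time_s: 2.65
eef_pos: [0.4063, 0.0684, 0.2494]
eef_rot: [-0.002, 0.038, 0.999, -0.006]
wrist_force: [0.3, -0.3, -0.1]
opening: 0.0
grasp_force: 0.0
```

```bash
python3 - <<'E'
from h import *
c,o=snap('wrist','w1.png'); M=T(c,o); P=cloud(c,M); z=P[...,2]; col=c['color'].astype(int); dark=(col.max(-1)<60)&(c['depth']>0)
ex=np.array([.997,-.078]); ey=np.array([.078,.997]); S=P[...,:2]@ex; Tt=P[...,:2]@ey
print(o['eef_pos'],o['eef_rot'])
print('tcp st',o['eef_pos'][:2]@ex,o['eef_pos'][:2]@ey)
for k,(t0) in dict(kl=.206,kr=-.003).items():
    m=dark&(abs(Tt-t0)<.02)&(abs(S-.49)<.03)&(z>.113)&(z<.124); print(k,m.sum(),S[m].min().round(4),S[m].max().round(4),Tt[m].min().round(4),Tt[m].max().round(4),'mean',S[m].mean().round(4),Tt[m].mean().round(4),z[m].mean().round(4))
m=dark&(S>.58)&(S<.66)&(z>.078)&(z<.095)
for t in(0,.05,.1,.15,.2):
    q=m&(abs(Tt-t)<.01); print('seal',t,q.sum(),np.percentile(S[q],[1,99]).round(4) if q.any() else '')
m=(abs(S-.50)<.02)&(abs(Tt-.263)<.02)&(z>.121)&(z<.13); print('pin',m.sum(),S[m].mean(),Tt[m].mean())
E
```

```text
[0.40625399 0.0684451  0.24940646] [-0.00195103  0.03799982  0.99925827 -0.00592638]
tcp st 0.39969650889962527 0.09992757259765617
kl 538 0.4805 0.501 0.1975 0.2166 mean 0.4893 0.2065 0.1166
kr 525 0.4844 0.5044 -0.0111 0.0076 mean 0.4933 -0.0016 0.1168
seal 0 0 
seal 0.05 0 
seal 0.1 292 [0.6104 0.6244]
seal 0.15 0 
seal 0.2 0 
pin 169 0.5003488033910819 0.2629874055707341
```

View pics/w1.png

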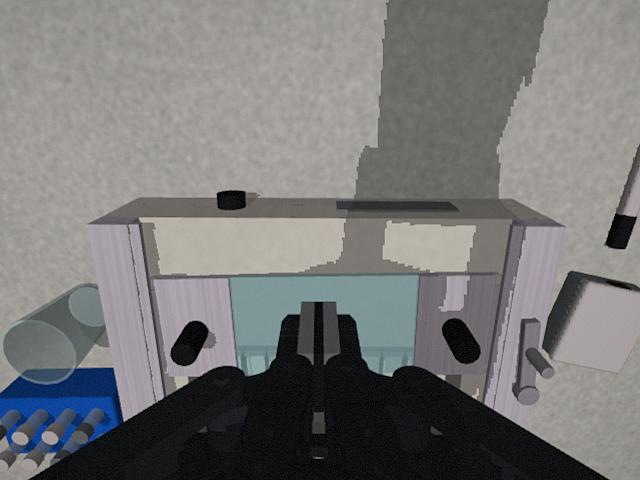

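The wrist view (its top is the robot side) shows the right knob at (188,343), the left knob at (460,340) and the catch pin at (540,362). The measured positions agree with the scene and side views. The left knob lags by about 4 mm, so I start behind that one.

{"fn": "play_rows", "kwargs": {"xyz": [[0,40,20],[0,80,50],[-10,106,80],[-20,106,105],[-40,106,125],[-55,106,135],[-55,106,135],[-55,106,135],[-55,106,135],[-55,106,135]], "rot": [[0,0,0],[0,0,0],[0,0,0],[0,0,0],[0,0,0],[0,0,0],[0,0,0],[0,0,0],[0,0,0],[0,0,0]], "grip": [0,0,0,0,0,0,0,0,0,0]}}

```text
time_s: 3.95
eef_pos: [0.4691, 0.168, 0.1133]
eef_rot: [-0.002, 0.038, 0.999, -0.006]
wrist_force: [0.7, 0.6, 0.6]
opening: 0.0
grasp_force: 0.0
```

{"fn": "play_rows", "kwargs": {"xyz": [[-6,0,0],[-10,0,0],[-12,0,0],[-14,0,0],[-16,0,0],[-18,0,0],[-20,0,0],[-21,0,0],[-22,0,0],[-22,0,0]], "rot": [[0,0,0],[0,0,0],[0,0,0],[0,0,0],[0,0,0],[0,0,0],[0,0,0],[0,0,0],[0,0,0],[0,0,0]], "grip": [0,0,0,0,0,0,0,0,0,0]}}

```text
time_s: 5.2
eef_pos: [0.489, 0.1669, 0.1124]
eef_rot: [-0.005, 0.038, 0.999, -0.006]
wrist_force: [-8.7, 3.0, 7.0]
opening: -0.001
grasp_force: 4.3
```

```bash
cat >> h.py <<'E'
ex=np.array([.997,-.078]); ey=np.array([.078,.997])
def knobs(c):
    "knob s (top extents and mean) in case axes"
    P=cloud(c,T(c)); z=P[...,2]; dark=(c['color'].max(-1)<60)&(c['depth']>0); S=P[...,:2]@ex; t=P[...,:2]@ey; r={}
    for k,t0 in dict(kl=.2065,kr=-.002).items():
        m=dark&(abs(t-t0)<.016)&(abs(S-.53)<.06)&(z>.085)&(z<.1195)
        n,L,st,_=cv2.connectedComponentsWithStats(m.astype(np.uint8))
        r[k]=[(st[i,4],np.percentile(S[L==i],[1,50,99]).round(4),t[L==i].mean().round(4)) for i in range(1,n) if st[i,4]>60]
    return r
def look():
    o=readout.get_obs()
    for n in('scene','side'): 
        c=vision.camera(n); print(n,knobs(c))
    print('tcp',(o['eef_pos'][:2]@ex).round(4),(o['eef_pos'][:2]@ey).round(4),o['eef_pos'][2].round(4),'F',(o['wrist_force'][:2]@ex).round(2)); return c
E
python3 - <<'E'
from h import *
for n in('scene','side'): print(n,'start',knobs(dict(np.load(f'pics/{n}0.npz'))))
c=look(); cv2.imwrite('pics/s2.png',c['color'][:,:,::-1])
E
```

```text
scene start {'kl': [(np.int32(370), array([0.4843, 0.4966, 0.5021]), np.float64(0.2028))], 'kr': [(np.int32(479), array([0.4885, 0.5018, 0.5059]), np.float64(-0.0056))]}
side start {'kl': [(np.int32(288), array([0.4804, 0.489 , 0.4984]), np.float64(0.2015))], 'kr': [(np.int32(449), array([0.4844, 0.4927, 0.5023]), np.float64(-0.0082))]}
scene {'kl': [(np.int32(389), array([0.4826, 0.5005, 0.5069]), np.float64(0.2038)), (np.int32(96), array([0.4704, 0.4795, 0.4832]), np.float64(0.1929))], 'kr': [(np.int32(473), array([0.4897, 0.5025, 0.5072]), np.float64(-0.0052))]}
side {'kl': [(np.int32(280), array([0.4854, 0.4937, 0.5033]), np.float64(0.2019)), (np.int32(73), array([0.4701, 0.475 , 0.4808]), np.float64(0.1925))], 'kr': [(np.int32(441), array([0.4853, 0.4934, 0.503 ]), np.float64(-0.0079))]}
tcp 0.4745 0.2046 0.1124 F -8.87
```

View pics/s2.png

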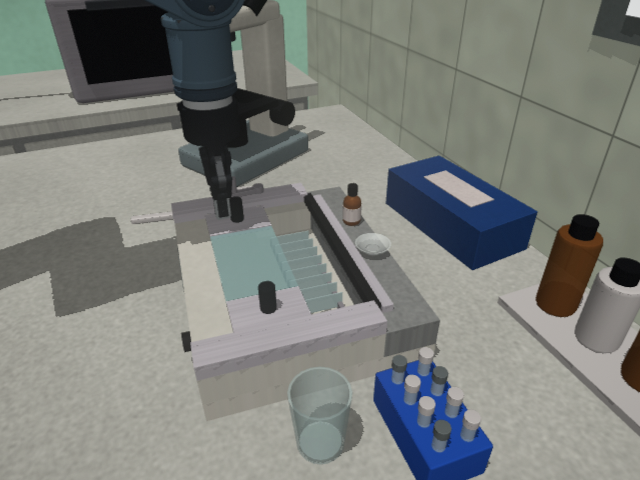

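The side view confirms the fingers are behind the left knob at (237,208). That knob moved 5 mm and the ends are now level. Next is the right knob.

{"fn": "play_rows", "kwargs": {"xyz": [[6,0,0],[10,-60,0],[10,-120,1],[10,-180,2],[9,-207,2],[5,-207,2],[2,-207,2],[-1,-207,2],[-4,-207,2],[-7,-207,2]], "rot": [[0,0,0],[0,0,0],[0,0,0],[0,0,0],[0,0,0],[0,0,0],[0,0,0],[0,0,0],[0,0,0],[0,0,0]], "grip": [0,0,0,0,0,0,0,0,0,0]}}

```text
time_s: 6.55
eef_pos: [0.48, -0.0395, 0.1127]
eef_rot: [-0.005, 0.037, 0.999, -0.006]
wrist_force: [-12.1, -3.5, 9.3]
opening: 0.001
grasp_force: 6.2
```

```bash
python3 -c "
from h import *
look()"
```

```text
scene {'kl': [(np.int32(355), array([0.4913, 0.5025, 0.508 ]), np.float64(0.2037))], 'kr': [(np.int32(523), array([0.4884, 0.5085, 0.5136]), np.float64(-0.0039)), (np.int32(129), array([0.4757, 0.4879, 0.4906]), np.float64(-0.0139))]}
side {'kl': [], 'kr': [(np.int32(400), array([0.4928, 0.5016, 0.5104]), np.float64(-0.0077)), (np.int32(140), array([0.4742, 0.4814, 0.4875]), np.float64(-0.0147))]}
tcp 0.4816 -0.002 0.1127 F -11.74
```

{"fn": "play_rows", "kwargs": {"xyz": [[6,0,0],[13,60,-1],[13,120,-2],[13,180,-2],[12,207,-2],[8,207,-2],[4,207,-2],[0,207,-2],[-4,207,-2],[-8,207,-2]], "rot": [[0,0,0],[0,0,0],[0,0,0],[0,0,0],[0,0,0],[0,0,0],[0,0,0],[0,0,0],[0,0,0],[0,0,0]], "grip": [0,0,0,0,0,0,0,0,0,0]}}

```text
time_s: 7.9
eef_pos: [0.5045, 0.1645, 0.1121]
eef_rot: [-0.004, 0.039, 0.999, -0.006]
wrist_force: [-7.6, 4.6, 5.5]
opening: 0.002
grasp_force: 3.9
```

```bash
python3 -c "
from h import *
look()"
```

```text
scene {'kl': [(np.int32(405), array([0.4999, 0.5157, 0.522 ]), np.float64(0.2024)), (np.int32(62), array([0.4859, 0.4968, 0.4988]), np.float64(0.1928))], 'kr': [(np.int32(482), array([0.5003, 0.5132, 0.5177]), np.float64(-0.0062))]}
side {'kl': [(np.int32(277), array([0.5018, 0.5101, 0.5199]), np.float64(0.2008))], 'kr': [(np.int32(440), array([0.496 , 0.5041, 0.5135]), np.float64(-0.0089))]}
tcp 0.4902 0.2034 0.1121 F -7.92
```

{"fn": "play_rows", "kwargs": {"xyz": [[6,0,0],[12,-60,0],[12,-120,1],[12,-180,2],[11,-205,2],[7,-205,2],[3,-205,2],[-1,-205,2],[-5,-205,2],[-9,-205,2]], "rot": [[0,0,0],[0,0,0],[0,0,0],[0,0,0],[0,0,0],[0,0,0],[0,0,0],[0,0,0],[0,0,0],[0,0,0]], "grip": [0,0,0,0,0,0,0,0,0,0]}}

```text
time_s: 9.25
eef_pos: [0.4972, -0.0388, 0.1126]
eef_rot: [-0.005, 0.037, 0.999, -0.006]
wrist_force: [-12.2, -3.0, 8.2]
opening: 0.002
grasp_force: 5.9
```

```bash
python3 -c "
from h import *
look()"
```

```text
scene {'kl': [(np.int32(364), array([0.5096, 0.5211, 0.5268]), np.float64(0.2037))], 'kr': [(np.int32(526), array([0.5059, 0.5255, 0.5307]), np.float64(-0.0041)), (np.int32(130), array([0.4929, 0.505 , 0.5074]), np.float64(-0.0119))]}
side {'kl': [], 'kr': [(np.int32(397), array([0.5102, 0.5184, 0.5276]), np.float64(-0.0079)), (np.int32(148), array([0.4913, 0.4983, 0.5049]), np.float64(-0.0127))]}
tcp 0.4988 0.0001 0.1126 F -11.9
```

{"fn": "play_rows", "kwargs": {"xyz": [[6,0,0],[11,60,-1],[11,120,-2],[11,180,-2],[10,205,-2],[6,206,-2],[2,206,-2],[-2,206,-2],[-6,206,-2],[-10,206,-2]], "rot": [[0,0,0],[0,0,0],[0,0,0],[0,0,0],[0,0,0],[0,0,0],[0,0,0],[0,0,0],[0,0,0],[0,0,0]], "grip": [0,0,0,0,0,0,0,0,0,0]}}

```text
time_s: 10.6
eef_pos: [0.5236, 0.164, 0.1121]
eef_rot: [-0.004, 0.039, 0.999, -0.006]
wrist_force: [-6.9, 3.4, 4.4]
opening: 0.002
grasp_force: 3.8
```

```bash
python3 -c "
from h import *
look()"
```

```text
scene {'kl': [(np.int32(94), array([0.5031, 0.514 , 0.518 ]), np.float64(0.1928)), (np.int32(397), array([0.5201, 0.5349, 0.5412]), np.float64(0.202))], 'kr': [(np.int32(493), array([0.5175, 0.5307, 0.5352]), np.float64(-0.0065))]}
side {'kl': [(np.int32(272), array([0.5206, 0.5288, 0.5385]), np.float64(0.2006)), (np.int32(83), array([0.5019, 0.5092, 0.5158]), np.float64(0.1922))], 'kr': [(np.int32(439), array([0.5135, 0.5215, 0.5314]), np.float64(-0.0091))]}
tcp 0.5092 0.2044 0.1121 F -7.12
```

{"fn": "play_rows", "kwargs": {"xyz": [[6,0,0],[13,-60,0],[13,-120,1],[13,-180,2],[11,-206,2],[7,-206,2],[3,-206,2],[-1,-206,2],[-5,-206,2],[-10,-206,2]], "rot": [[0,0,0],[0,0,0],[0,0,0],[0,0,0],[0,0,0],[0,0,0],[0,0,0],[0,0,0],[0,0,0],[0,0,0]], "grip": [0,0,0,0,0,0,0,0,0,0]}}

```text
time_s: 11.95
eef_pos: [0.5174, -0.0404, 0.1125]
eef_rot: [-0.005, 0.037, 0.999, -0.006]
wrist_force: [-11.9, -2.7, 6.6]
opening: 0.005
grasp_force: 5.2
```

```bash
python3 -c "
from h import *
look()"
```

```text
scene {'kl': [(np.int32(383), array([0.5281, 0.54  , 0.5457]), np.float64(0.2038))], 'kr': [(np.int32(539), array([0.526 , 0.5455, 0.5507]), np.float64(-0.0041)), (np.int32(127), array([0.5127, 0.5254, 0.528 ]), np.float64(-0.0121))]}
side {'kl': [], 'kr': [(np.int32(373), array([0.5306, 0.5385, 0.548 ]), np.float64(-0.008)), (np.int32(141), array([0.5116, 0.5184, 0.5248]), np.float64(-0.0125))]}
tcp 0.519 0.0001 0.1125 F -11.67
```

{"fn": "play_rows", "kwargs": {"xyz": [[6,0,0],[11,60,-1],[11,120,-2],[11,180,-2],[10,206,-2],[6,207,-2],[2,207,-2],[-2,207,-2],[-6,207,-2],[-10,207,-2]], "rot": [[0,0,0],[0,0,0],[0,0,0],[0,0,0],[0,0,0],[0,0,0],[0,0,0],[0,0,0],[0,0,0],[0,0,0]], "grip": [0,0,0,0,0,0,0,0,0,0]}}

```text
time_s: 13.3
eef_pos: [0.5438, 0.1634, 0.112]
eef_rot: [-0.004, 0.039, 0.999, -0.006]
wrist_force: [-7.1, 3.8, 2.9]
opening: -0.005
grasp_force: 3.4
```

```bash
python3 -c "
from h import *
look()"
```

```text
scene {'kl': [(np.int32(414), array([0.5404, 0.555 , 0.5613]), np.float64(0.202)), (np.int32(135), array([0.5229, 0.5328, 0.538 ]), np.float64(0.1931))], 'kr': [(np.int32(503), array([0.5382, 0.5511, 0.5559]), np.float64(-0.0067))]}
side {'kl': [(np.int32(265), array([0.5408, 0.549 , 0.5586]), np.float64(0.2004)), (np.int32(99), array([0.5219, 0.5283, 0.5357]), np.float64(0.1926))], 'kr': [(np.int32(429), array([0.5341, 0.5422, 0.5515]), np.float64(-0.0092))]}
tcp 0.5294 0.2053 0.112 F -7.39
```

{"fn": "play_rows", "kwargs": {"xyz": [[6,0,0],[13,-60,0],[13,-120,1],[13,-180,2],[11,-206,2],[7,-207,2],[3,-207,2],[0,-207,2],[-3,-207,2],[-6,-207,2]], "rot": [[0,0,0],[0,0,0],[0,0,0],[0,0,0],[0,0,0],[0,0,0],[0,0,0],[0,0,0],[0,0,0],[0,0,0]], "grip": [0,0,0,0,0,0,0,0,0,0]}}

```text
time_s: 14.65
eef_pos: [0.5338, -0.0416, 0.1125]
eef_rot: [-0.004, 0.037, 0.999, -0.006]
wrist_force: [-8.4, -2.2, 4.8]
opening: 0.002
grasp_force: 4.0
```

```bash
python3 -c "
from h import *
look()"
```

```text
scene {'kl': [(np.int32(392), array([0.5471, 0.5589, 0.5651]), np.float64(0.2034))], 'kr': [(np.int32(552), array([0.5423, 0.5622, 0.5671]), np.float64(-0.0045)), (np.int32(135), array([0.5292, 0.5414, 0.5438]), np.float64(-0.012))]}
side {'kl': [], 'kr': [(np.int32(367), array([0.5463, 0.5543, 0.5633]), np.float64(-0.0085)), (np.int32(146), array([0.5275, 0.5345, 0.5416]), np.float64(-0.0124))]}
tcp 0.5354 0.0002 0.1125 F -8.19
```

{"fn": "play_rows", "kwargs": {"xyz": [[6,0,0],[10,60,-1],[10,120,-2],[10,180,-2],[9,206,-2],[6,207,-2],[3,207,-2],[1,207,-2],[-1,207,-2],[-2.5,207,-2]], "rot": [[0,0,0],[0,0,0],[0,0,0],[0,0,0],[0,0,0],[0,0,0],[0,0,0],[0,0,0],[0,0,0],[0,0,0]], "grip": [0,0,0,0,0,0,0,0,0,0]}}

```text
time_s: 16.0
eef_pos: [0.5522, 0.1631, 0.1121]
eef_rot: [-0.004, 0.039, 0.999, -0.005]
wrist_force: [-7.0, 3.5, 4.2]
opening: -0.004
grasp_force: 3.6
```

```bash
python3 -c "
from h import *
look()"
```

```text
scene {'kl': [(np.int32(428), array([0.5468, 0.5633, 0.5697]), np.float64(0.2032)), (np.int32(139), array([0.5312, 0.5415, 0.5462]), np.float64(0.1934))], 'kr': [(np.int32(503), array([0.5517, 0.5645, 0.5694]), np.float64(-0.0059))]}
side {'kl': [(np.int32(257), array([0.5486, 0.5571, 0.5664]), np.float64(0.2012)), (np.int32(98), array([0.5297, 0.5368, 0.5432]), np.float64(0.1931))], 'kr': [(np.int32(417), array([0.5474, 0.5551, 0.5643]), np.float64(-0.0082))]}
tcp 0.5378 0.2056 0.1121 F -7.25
```

{"fn": "play_rows", "kwargs": {"xyz": [[-0.5,0,0],[-1,0,0],[-1.5,0,0],[-2,0,0],[-2.5,0,0],[-2.5,0,0],[-2.5,0,0],[-2.5,0,0],[-2.5,0,0],[-2.5,0,0]], "rot": [[0,0,0],[0,0,0],[0,0,0],[0,0,0],[0,0,0],[0,0,0],[0,0,0],[0,0,0],[0,0,0],[0,0,0]], "grip": [0,0,0,0,0,0,0,0,0,0]}}

```text
time_s: 17.35
eef_pos: [0.5547, 0.1627, 0.1121]
eef_rot: [-0.004, 0.039, 0.999, -0.005]
wrist_force: [-6.3, 3.0, 4.9]
opening: 0.005
grasp_force: 3.3
```

{"fn": "play_rows", "kwargs": {"xyz": [[6,0,0],[10,-60,0],[10,-120,1],[10,-180,2],[9,-207,2],[6,-207,2],[3,-207,2],[1,-207,2],[-1,-207,2],[-2.5,-207,2]], "rot": [[0,0,0],[0,0,0],[0,0,0],[0,0,0],[0,0,0],[0,0,0],[0,0,0],[0,0,0],[0,0,0],[0,0,0]], "grip": [0,0,0,0,0,0,0,0,0,0]}}

```text
time_s: 18.6
eef_pos: [0.5415, -0.0424, 0.1125]
eef_rot: [-0.004, 0.037, 0.999, -0.006]
wrist_force: [-6.9, -3.7, 4.1]
opening: -0.0
grasp_force: 3.4
```

```bash
python3 -c "
from h import *
look()"
```

```text
scene {'kl': [(np.int32(394), array([0.5553, 0.5673, 0.5734]), np.float64(0.2031))], 'kr': [(np.int32(548), array([0.5503, 0.5699, 0.575 ]), np.float64(-0.0046)), (np.int32(136), array([0.5375, 0.5493, 0.5519]), np.float64(-0.0122))]}
side {'kl': [], 'kr': [(np.int32(362), array([0.5538, 0.5617, 0.5709]), np.float64(-0.0087)), (np.int32(146), array([0.5349, 0.5416, 0.5488]), np.float64(-0.0129))]}
tcp 0.5431 -0.0001 0.1125 F -6.54
```

{"fn": "play_rows", "kwargs": {"xyz": [[-0.5,0,0],[-1,0,0],[-1.5,0,0],[-2,0,0],[-2.5,0,0],[-2.5,0,0],[-2.5,0,0],[-2.5,0,0],[-2.5,0,0],[-2.5,0,0]], "rot": [[0,0,0],[0,0,0],[0,0,0],[0,0,0],[0,0,0],[0,0,0],[0,0,0],[0,0,0],[0,0,0],[0,0,0]], "grip": [0,0,0,0,0,0,0,0,0,0]}}

```text
time_s: 19.95
eef_pos: [0.5436, -0.0424, 0.1125]
eef_rot: [-0.004, 0.037, 0.999, -0.006]
wrist_force: [-7.6, -3.1, 5.2]
opening: 0.0
grasp_force: 4.0
```

{"fn": "play_rows", "kwargs": {"xyz": [[6,0,0],[10,60,-1],[10,120,-2],[10,180,-2],[9,206,-2],[6,207,-2],[3,207,-2],[1,207,-2],[-0.5,207,-2],[-1.5,207,-2]], "rot": [[0,0,0],[0,0,0],[0,0,0],[0,0,0],[0,0,0],[0,0,0],[0,0,0],[0,0,0],[0,0,0],[0,0,0]], "grip": [0,0,0,0,0,0,0,0,0,0]}}

```text
time_s: 21.2
eef_pos: [0.5603, 0.1626, 0.1118]
eef_rot: [-0.005, 0.039, 0.999, -0.005]
wrist_force: [-11.0, 4.6, 7.9]
opening: -0.002
grasp_force: 6.0
```

```bash
python3 -c "
from h import *
look()"
```

```text
scene {'kl': [(np.int32(417), array([0.5573, 0.5714, 0.5774]), np.float64(0.2032)), (np.int32(145), array([0.5392, 0.5496, 0.5547]), np.float64(0.1934))], 'kr': [(np.int32(520), array([0.5598, 0.5729, 0.5778]), np.float64(-0.0056))]}
side {'kl': [(np.int32(248), array([0.5564, 0.5647, 0.5735]), np.float64(0.2015)), (np.int32(104), array([0.5375, 0.5446, 0.5512]), np.float64(0.1933))], 'kr': [(np.int32(421), array([0.5556, 0.5632, 0.5732]), np.float64(-0.008))]}
tcp 0.5459 0.2058 0.1118 F -11.31
```

{"fn": "play_rows", "kwargs": {"xyz": [[-0.3,0,0],[-0.6,0,0],[-0.8,0,0],[-1,0,0],[-1,0,0],[-1,0,0],[-1,0,0],[-1,0,0],[-1,0,0],[-1,0,0]], "rot": [[0,0,0],[0,0,0],[0,0,0],[0,0,0],[0,0,0],[0,0,0],[0,0,0],[0,0,0],[0,0,0],[0,0,0]], "grip": [0,0,0,0,0,0,0,0,0,0]}}

```text
time_s: 22.55
eef_pos: [0.5604, 0.1626, 0.1118]
eef_rot: [-0.006, 0.039, 0.999, -0.005]
wrist_force: [-13.3, 4.4, 8.2]
opening: -0.0
grasp_force: 6.8
```

{"fn": "play_rows", "kwargs": {"xyz": [[6,0,0],[10,-60,0],[10,-120,1],[10,-180,2],[9,-207,2],[7,-207,2],[5,-207,2],[3.5,-207,2],[2.2,-207,2],[1,-207,2]], "rot": [[0,0,0],[0,0,0],[0,0,0],[0,0,0],[0,0,0],[0,0,0],[0,0,0],[0,0,0],[0,0,0],[0,0,0]], "grip": [0,0,0,0,0,0,0,0,0,0]}}

```text
time_s: 23.8
eef_pos: [0.5443, -0.0428, 0.1126]
eef_rot: [-0.006, 0.037, 0.999, -0.006]
wrist_force: [-14.7, -1.1, 12.3]
opening: -0.004
grasp_force: 7.3
```

```bash
python3 -c "
from h import *
look()"
```

```text
scene {'kl': [(np.int32(388), array([0.5598, 0.5719, 0.5778]), np.float64(0.2027))], 'kr': [(np.int32(554), array([0.5529, 0.5725, 0.5782]), np.float64(-0.0048)), (np.int32(135), array([0.5412, 0.5524, 0.5547]), np.float64(-0.0123))]}
side {'kl': [], 'kr': [(np.int32(364), array([0.5562, 0.5639, 0.5732]), np.float64(-0.009)), (np.int32(141), array([0.5376, 0.5448, 0.5514]), np.float64(-0.0131))]}
tcp 0.546 -0.0002 0.1126 F -14.56
```

{"fn": "play_rows", "kwargs": {"xyz": [[0,0,-0.5],[0,0,-1],[0,0,-1.5],[-0.3,0,-1.5],[-0.6,0,-1.5],[-0.6,0,-1.5],[-0.6,0,-1.5],[-0.6,0,-1.5],[-0.6,0,-1.5],[-0.6,0,-1.5]], "rot": [[0,0,0],[0,0,0],[0,0,0],[0,0,0],[0,0,0],[0,0,0],[0,0,0],[0,0,0],[0,0,0],[0,0,0]], "grip": [0,0,0,0,0,0,0,0,0,0]}}

```text
time_s: 25.15
eef_pos: [0.5443, -0.0428, 0.1129]
eef_rot: [-0.006, 0.037, 0.999, -0.006]
wrist_force: [-9.5, -3.2, 2.1]
opening: 0.001
grasp_force: 4.7
```

{"fn": "play_rows", "kwargs": {"xyz": [[-0.4,0,0],[-0.8,0,0],[-1.2,0,0],[-1.5,0,0],[-1.5,0,0],[-1.5,0,0],[-1.5,0,0],[-1.5,0,0],[-1.5,0,0],[-1.5,0,0]], "rot": [[0,0,0],[0,0,0],[0,0,0],[0,0,0],[0,0,0],[0,0,0],[0,0,0],[0,0,0],[0,0,0],[0,0,0]], "grip": [0,0,0,0,0,0,0,0,0,0]}}

```text
time_s: 26.4
eef_pos: [0.5445, -0.0428, 0.1128]
eef_rot: [-0.008, 0.037, 0.999, -0.006]
wrist_force: [-15.1, -3.9, 6.7]
opening: 0.002
grasp_force: 7.6
```

{"fn": "play_rows", "kwargs": {"xyz": [[-0.4,0,0],[-0.8,0,0],[-0.8,0,0],[-0.8,0,0],[-0.8,0,0],[-0.8,0,0],[-0.8,0,0],[-0.8,0,0],[-0.8,0,0],[-0.8,0,0]], "rot": [[0,0,0],[0,0,0],[0,0,0],[0,0,0],[0,0,0],[0,0,0],[0,0,0],[0,0,0],[0,0,0],[0,0,0]], "grip": [0,0,0,0,0,0,0,0,0,0]}}

```text
time_s: 27.65
eef_pos: [0.5447, -0.0428, 0.1128]
eef_rot: [-0.008, 0.037, 0.999, -0.006]
wrist_force: [-18.7, -3.2, 9.0]
opening: 0.002
grasp_force: 9.1
```

{"fn": "play_rows", "kwargs": {"xyz": [[6,0,0],[12,60,-1],[12,120,-2],[12,180,-2],[11,206,-2],[8,207,-2],[6,207,-2],[4,207,-2],[2,207,-2],[0.5,207,-2]], "rot": [[0,0,0],[0,0,0],[0,0,0],[0,0,0],[0,0,0],[0,0,0],[0,0,0],[0,0,0],[0,0,0],[0,0,0]], "grip": [0,0,0,0,0,0,0,0,0,0]}}

```text
time_s: 28.9
eef_pos: [0.5606, 0.1628, 0.1135]
eef_rot: [-0.008, 0.039, 0.999, -0.005]
wrist_force: [-21.0, 5.3, 17.6]
opening: 0.006
grasp_force: 11.3
```

```bash
python3 -c "
from h import *
look()"
```

```text
scene {'kl': [(np.int32(423), array([0.5538, 0.5715, 0.5781]), np.float64(0.2034)), (np.int32(132), array([0.5402, 0.5503, 0.5545]), np.float64(0.1938))], 'kr': [(np.int32(508), array([0.5599, 0.5731, 0.578 ]), np.float64(-0.0057))]}
side {'kl': [(np.int32(248), array([0.5563, 0.5648, 0.5738]), np.float64(0.2015)), (np.int32(95), array([0.5379, 0.5447, 0.5531]), np.float64(0.1936))], 'kr': [(np.int32(413), array([0.5559, 0.5636, 0.5732]), np.float64(-0.0081))]}
tcp 0.5462 0.206 0.1135 F -21.37
```

Both ends have stopped at the same place, so the cover is home and has been pressed. I'm backing off now and moving over to the outer side of the catch pin.

{"fn": "play_rows", "kwargs": {"xyz": [[6,0,0],[15,0,0],[20,0,-25],[30,0,-45],[45,40,-45],[53,85,-45],[53,85,-45],[53,85,-45],[53,85,-45],[53,85,-45]], "rot": [[0,0,0],[0,0,0],[0,0,0],[0,0,0],[0,0,0],[0,0,0],[0,0,0],[0,0,0],[0,0,0],[0,0,0]], "grip": [0,0,0,0,0,0,0,0,0,0]}}

```text
time_s: 30.25
eef_pos: [0.5192, 0.2509, 0.158]
eef_rot: [-0.002, 0.039, 0.999, -0.006]
wrist_force: [-0.4, 0.1, 0.1]
opening: 0.002
grasp_force: 0.0
```

```bash
python3 -c "
from h import *
c=look()
P=cloud(c,T(c)); z=P[...,2]; S=P[...,:2]@ex; t=P[...,:2]@ey
m=(abs(S-.5)<.02)&(abs(t-.263)<.015)&(z>.117)&(z<.13); print('pin',m.sum(),S[m].mean(),t[m].mean(),t[m].min())
print(readout.get_obs()['eef_rot'])"
```

```text
scene {'kl': [(np.int32(397), array([0.5599, 0.5716, 0.5774]), np.float64(0.2028))], 'kr': [(np.int32(517), array([0.5604, 0.573 , 0.5778]), np.float64(-0.0056))]}
side {'kl': [(np.int32(257), array([0.556 , 0.5638, 0.573 ]), np.float64(0.2014))], 'kr': [(np.int32(420), array([0.5557, 0.5633, 0.5733]), np.float64(-0.0079))]}
tcp 0.4981 0.2906 0.158 F -0.4
pin 43 0.4996820514786725 0.2618812480823698 0.25784550117282556
[-0.00225679  0.03891696  0.99922228 -0.00593399]
```

{"fn": "play_rows", "kwargs": {"xyz": [[0,0,16],[0,0,31],[0,0,31],[0,-10,31],[0,-20,31],[0,-30,31],[0,-38,31],[-4,-43,31],[-8,-49,31],[-11,-54,31]], "rot": [[0,0,0],[0,0,0],[0,0,0],[0,0,0],[0,0,0],[0,0,0],[0,0,0],[0,0,0],[0,0,0],[0,0,0]], "grip": [0,0,0,0,0,0,0,0,0,0]}}

```text
time_s: 31.6
eef_pos: [0.5257, 0.1964, 0.1275]
eef_rot: [-0.002, 0.038, 0.999, -0.006]
wrist_force: [-0.4, 0.4, 0.9]
opening: -0.001
grasp_force: 0.5
```

```bash
python3 -c "
from h import *
o=readout.get_obs(); print(o['eef_pos'][:2]@ex,o['eef_pos'][:2]@ey,o['wrist_force'][:2]@ex,o['wrist_force'][:2]@ey)
c,o=snap('side','s5.png'); cv2.imwrite('pics/s5z.png',cv2.resize(c['color'][150:270,140:300,::-1],None,fx=4,fy=4))"
```

```text
0.5088236086100648 0.23683943745591352 -0.4747492875197537 0.32155675385256655
```

View pics/s5z.png

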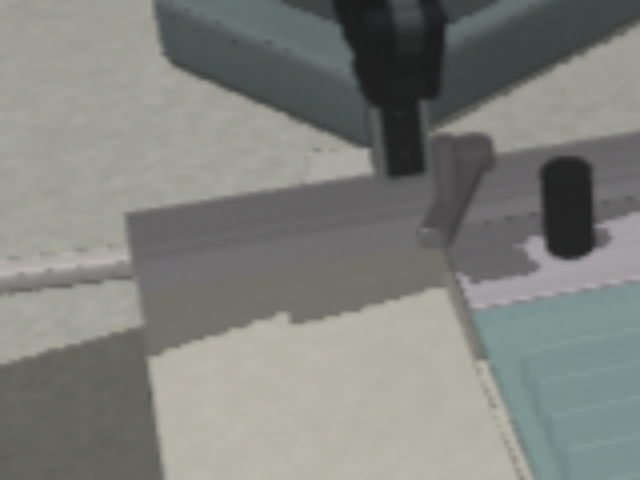

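The crop shows the catch bar swung inwards by about 65°, pushed by the fingers on its pin, with the left knob at (567,205) ahead of it. I'll finish the quarter turn.

{"fn": "play_rows", "kwargs": {"xyz": [[-4,-4,0],[-8,-8,0],[-11,-11,0],[-14,-11,0],[-16,-11,0],[-18,-11,0],[-19,-11,0],[-19,-11,0],[-19,-11,0],[-19,-11,0]], "rot": [[0,0,0],[0,0,0],[0,0,0],[0,0,0],[0,0,0],[0,0,0],[0,0,0],[0,0,0],[0,0,0],[0,0,0]], "grip": [0,0,0,0,0,0,0,0,0,0]}}

```text
time_s: 32.9
eef_pos: [0.5418, 0.1844, 0.1273]
eef_rot: [-0.004, 0.038, 0.999, -0.006]
wrist_force: [-8.5, -2.1, 5.0]
opening: 0.002
grasp_force: 4.2
```

```bash
cat > a.py <<'E'
from h import *
o=readout.get_obs(); print(o['eef_pos'][:2]@ex,o['eef_pos'][:2]@ey,o['wrist_force'])
for n in('scene','side'):
    c,_=snap(n,n+'6.png'); P=cloud(c,T(c)); z=P[...,2]; S=P[...,:2]@ex; t=P[...,:2]@ey; print(n,knobs(c))
    m=(abs(S-.54)<.025)&(abs(t-.223)<.02)&(z>.119)&(z<.128)&(c['color'].max(-1)>60); print('pin',m.sum(),S[m].mean(),t[m].mean())
    m=(abs(S-.54)<.012)&(t<.255)&(t>.19)&(abs(z-.1)<.003); p=np.c_[t[m],S[m]]; print('bar',m.sum(),t[m].min(),np.polyfit(p[:,0],p[:,1],1))
cv2.imwrite('pics/s6z.png',cv2.resize(c['color'][150:270,140:300,::-1],None,fx=4,fy=4))
E
python3 a.py
```

```text
0.5258224484728182 0.22611119345785977 [-8.51294158 -2.08258802  4.97756407]
scene {'kl': [(np.int32(406), array([0.5574, 0.5715, 0.5778]), np.float64(0.2032))], 'kr': [(np.int32(521), array([0.5601, 0.5727, 0.5777]), np.float64(-0.0056))]}
pin 80 0.5405179940780228 0.22415587048504562
bar 186 0.20071371716364034 [0.01571936 0.53923746]
side {'kl': [(np.int32(273), array([0.5554, 0.5636, 0.5735]), np.float64(0.2018))], 'kr': [(np.int32(416), array([0.5557, 0.5636, 0.5732]), np.float64(-0.0079))]}
pin 50 0.5337611686987085 0.22319061983638172
bar 78 0.20075723040291335 [-0.07794671  0.55598206]
```

View pics/s6z.png

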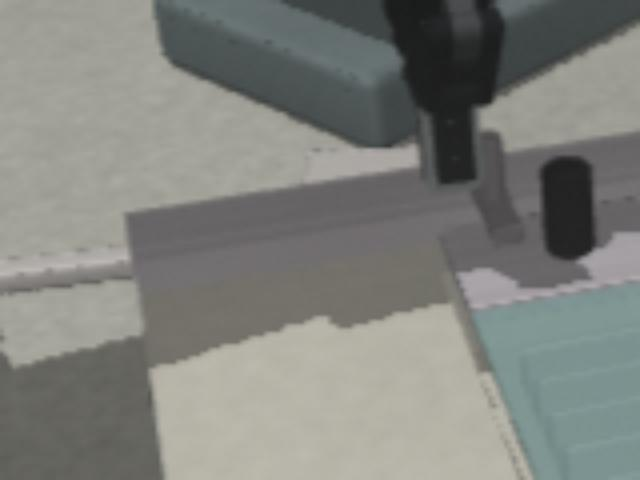

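The crop shows the catch bar lying square across the track behind the left knob. The 8.5 N force shows it is at its stop, and both knobs are still home. I'll retract clear.

{"fn": "play_rows", "kwargs": {"xyz": [[5,0,0],[20,0,0],[25,0,-30],[30,0,-70],[30,0,-110],[30,0,-120],[30,0,-120],[30,0,-120],[30,0,-120],[30,0,-120]], "rot": [[0,0,0],[0,0,0],[0,0,0],[0,0,0],[0,0,0],[0,0,0],[0,0,0],[0,0,0],[0,0,0],[0,0,0]], "grip": [0,0,0,0,0,0,0,0,0,0]}}

```text
time_s: 34.25
eef_pos: [0.514, 0.188, 0.2467]
eef_rot: [-0.003, 0.038, 0.999, -0.006]
wrist_force: [-0.8, 0.9, -0.3]
opening: -0.001
grasp_force: 0.0
```

```bash
python3 a.py && python3 -c "
from h import *
print(ctrl.hand_in())"
```

```text
0.49775827460198613 0.22756384825995946 [-0.78112987  0.94279574 -0.30384377]
scene {'kl': [(np.int32(411), array([0.548 , 0.5715, 0.5776]), np.float64(0.2031))], 'kr': [(np.int32(515), array([0.5603, 0.5729, 0.5776]), np.float64(-0.0056))]}
pin 47 0.5433148851045433 0.22593855806916677
bar 185 0.20089263884281827 [0.02114984 0.53799144]
side {'kl': [(np.int32(274), array([0.5555, 0.5637, 0.5737]), np.float64(0.2018))], 'kr': [(np.int32(420), array([0.5557, 0.5633, 0.573 ]), np.float64(-0.0079))]}
pin 33 0.5393984729130517 0.22535276966168832
bar 101 0.20078010278474573 [-0.08946803  0.55826657]
the job is handed in; nothing more can be done
None
```

The cover is shut and square, was pressed on the seal at 18.7 N, the catch is at its stop behind the left knob, and the job is handed in at about 34 s with no verdict shown. One risk: my last press, on the left knob, read 21 N forward plus 18 N upward at the wrist (about 28 N combined), so it may have passed the 25 N limit.

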